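# Set the rotary drilling table to 60 degrees and clamp it

## Robot

A 6-joint arm with a two-finger parallel gripper is mounted at the origin on a cart in front of the work surface, level with it; the furniture and walls round the work are solid. World frame = base frame: x ahead of the robot, y to its left, z up, the work surface at z = 0. Lengths are in m, angles in rad, forces in N, time in s.
With the tool pointing down it reaches from about 0.325 to 0.75 m from the base axis. Payload 7.6 kg.
Tool frame: the origin (TCP) lies midway between the tips of the shut fingers; the grasp point (between the pads) lies 19 mm behind it; z points along the fingers, x is the direction in which the jaws open and shut, and the axes are right-handed (so a half turn about z gives the same grasp; the last joint's range is limited). The gripper opens to 85 mm and grips with 20 to 120 N. Pads are 22 mm wide; open, the fingers measure 114 mm over their backs; the gripper's body (76 mm by 85 mm) begins 54 mm behind the grasp point. The pads swing forward as they close: fully open they stand 13 mm farther back than shut.
Start: joints at [-1.371, 0.052, 1.401, -0, 1.689, -0.07], TCP at [0.14, -0.506, 0.231] pointing down, gripper open.
Joint ranges: [-2.9, 2.9], [-0.91, 2.17], [0.12, 2.37], [-1.06, 4.2], [0.26, 2.73], [-2.93, 2.93]. Speed limits (rad/s): [2.57, 2.57, 3.01, 3.14, 3.14, 3.14].

## Interface

Orientations are given as a unit quaternion [w, x, y, z].
In Python, from plant import robot, viewer, spotter gives the robot as it stands.
- The arm moves only by the shell command python3 -m pendant 'ROWS' [OPENING]. ROWS is JSON, a list of rows, each an object of numbers: "dx", "dy", "dz": the shift along the tool's x, y, z in mm; "twist": the turn about the tool's z in rad. A call has 1 to 5 rows; each row shifts and turns the pose as measured when the row begins, along the tool's axes as they then stand; what a row does not reach is not made up. A row lasts 1/10 s, in which the tool goes at most 50 mm and 8.59 degrees, less where a joint would pass 70% of its speed; a pose out of reach is approached as far as the arm can. A call with a gripper value outside its range is refused whole. OPENING is the finger opening in mm, from 0 to 85.4, set as the call begins (- or left out, the last holds). The fingers move at their own pace and stop on an object; the grip force is fixed at half the most. Time passes only in rows, so rows that do not move let the fingers close. It gives the time, the measured TCP pose, the force and the opening at its end, in the units of the state.
- robot.state(): the state, without advancing time (a new reading comes with each control period).
- viewer.grab_frame(name): name is "scene" or "top"; returns a dict with "frame" (384x512x3 uint8, blue, green, red), "z_map" (384x512 float32, m along the optical axis (not along the pixel's ray), 0 where there is no reading), "camera_matrix" (3x3 intrinsics, pixels), "k1" (the pictures are not rectified: a ray, as slopes to the right and down, at radius r is drawn at 1 + k1 r^2 times it, then the intrinsics apply), "pose" (4x4, takes a point from camera to world coordinates). Camera axes: x right, y up, looking along -z (the intrinsics and any distortion apply to the point x, -y, -z); pixel columns grow to the right and rows downward; lengths in m; the calibration is good to about 2 mm. A picture is of the moment at which its call begins.
- robot.finish_job(): hands the job in, once; it reports no verdict.
Trained networks look in the newest picture that a camera, given by its name, has taken for a name from the list of things; names that differ only in an ending like _2 or _b are one class to them, and where a whole thing is asked for, a point or a joint stands for the part that bears it (a point fixed in the world has none). Each returns a list of dicts, best first, with "conf" (0 to 1); they miss things now and then, are a little off and sometimes report something else, mostly with a low value. They report only what shows in the picture. A call takes as long as a camera call.
- spotter.outline_of(camera, label): "mask" (384x512 bool, what is visible of it) and "box" ([left, top, width, height] in pixels, round what is visible of it).
- spotter.landmark_of(camera, label): "position" ([column, row] in pixels: a listed point, or the origin of a listed thing).
The state is a dict: "t": time; "q": joint angles; "dq": joint speeds; "joint_torque": joint torques, N m; "tool_pos": TCP position; "ee_rot": TCP orientation; "wrist_force": force on the tool from outside, world axes, zero at the start; "moment": the same for the moment, N m; "opening": finger opening in m.
Only numpy, scipy, OpenCV 4.12 (cv2) and the standard library are available. Lean on these libraries where they do the work, as an engineer would, in place of code of your own. Each camera call takes 0.05 s, during which the arm holds its last target. There are 200 camera calls.

## Task

Free the rotary drilling table by swinging its clamp lever back to the free notch (the mark nearest the robot), then turn the dial clockwise by its fence bar until the scale reads 60 degrees at the index line. Then click the clamp lever away from you to the second notch after the free one, never beyond it, and let go with the dial still at 60. Do not force the dial round while it is clamped, and leave the tools lying about it where they are.

Things in the scene. Friction and masses are not known exactly. Their poses are not given: they have to be found in the camera images.
- rotary_table: Grey cast base of the rotary table, screwed down upright: plate 18 mm high, x -95..95 and y -235..95 mm in its frame. Origin on the worktop under the dial's axis. The dial is at the origin, the clamp lever on the -y side, the index block at the middle of the -x edge (towards the robot). Its place and yaw vary.
- dial (a joint): Scale reading of the dial, rad: 0 with the wedge zero mark at the index line, grows counter-clockwise seen from above, limits -0.15..4.2; 60 degrees = 1.047. Vertical axis through the base's origin. Friction 0.08 N m keeps it where it is left. Starts at 155 to 210 degrees, so it takes 95 to 150 degrees clockwise: usually two grasps. In notch 1 or more of the lever a brake shoe holds it.
- bar_center (a point): Centre of the top of the steel fence bar across the dial, on the dial's axis, 76 mm above the worktop. The bar, fixed on the dial, is 100 mm long, 24 mm wide and 36 mm high (z 40..76 mm). The point's x axis runs along the bar; at reading 0 it points along the base's x. Grip the bar across its width.
- zero_mark (a point): Rim end of the wedge zero mark (black, broad at the rim) on the dial's top, 73 mm from the axis; turns with the dial. Dial: aluminium disc, radius 75 mm, top at z 40 mm, with a short mark every 10 degrees and a long one every 30, up to 240, the reading growing clockwise along the disc from the wedge: 60 is the second long mark after it.
- index_line (a point): Inner end of the black index line on top of the small fixed steel block (40 mm high) at the -x edge of the base, 79 mm from the dial's axis.
- clamp_lever (a joint): Lever angle about its vertical pivot, rad, growing counter-clockwise seen from above (post moves away from the robot). Spring notches: 0 free, 0.349 first, 0.698 second, 1.047 third (too far). Starts in the first or second. About 3 to 7 N at the post takes it over the crest halfway to the next notch, where it snaps in. At 0 it points from the pivot 30 degrees from the base's -y towards its -x.
- post_top (a point): Centre of the top of the lever's upright black post: round, 18 mm across, its top 79 mm above the worktop, standing free above the lever arm (arm top at z 41 mm); 75 mm from the pivot's axis. Moves with the lever.
- lever_pivot (a point): Pivot of the lever, at (0, -128) mm in the base's frame, 31 mm above the worktop, in a low housing 80 mm across (all under z 43 mm). Four black marks on the base, 92 mm out from the pivot, show the notches.
- screwdriver: Screwdriver with a red handle, 214 mm, lying behind the base. Leave it.
- pencil: Flat red pencil, 168 mm, lying in front of the base. Leave it.
- spanner: Combination spanner, 180 mm, lying on the left of the base. Leave it.
- hammer: Hammer with a wooden handle, 271 mm, on the left. Leave it.
- offcut: Pine block 45 x 120 x 45 mm, on the right. Leave it.

How it is judged:
By the outcome, as a careful person would: the job done as asked, in the order asked, and still so for the second after the job is handed in, with the robot touching nothing.
It also fails if it takes over 72 s, if anything falls off the work surface, if the arm or the gripper's body presses on something with over 40 N, if the wrist force passes 120 N, or if a joint passes its speed limit or range.

## Working session

There is one attempt and no reset: what is moved stays moved. The work goes in short steps, Python scripts to look and compute and a shell command to move; the robot and the scene stay as the last step left them, time stands still between calls to the robot, and variables do not carry over. Pictures are saved under pics/ and viewed, about 8 in all and at most 12, crops included, and the job is handed in when it is done.

```bash
ls; mkdir -p pics; cat > h.py <<'E'
import numpy as np, cv2
from plant import robot, viewer, spotter
def ray(f,px):
    K=np.array(f["camera_matrix"]);k=f["k1"]
    d=np.array([(px[0]-K[0,2])/K[0,0],(px[1]-K[1,2])/K[1,1]]);u=d.copy()
    for _ in range(20): u=d/(1+k*(u@u))
    P=np.array(f["pose"]);return P[:3,3],P[:3,:3]@np.array([u[0],-u[1],-1.])
def atz(f,px,z):
    o,d=ray(f,px);return o+d*(z-o[2])/d[2]
def depth(f,px):
    z=f["z_map"][int(round(px[1])),int(round(px[0]))];o,d=ray(f,px);return o+d*z
def proj(f,p):
    P=np.array(f["pose"]);K=np.array(f["camera_matrix"]);c=P[:3,:3].T@(np.array(p)-P[:3,3])
    u=np.array([c[0],-c[1]])/-c[2];u=u*(1+f["k1"]*(u@u));return u*[K[0,0],K[1,1]]+[K[0,2],K[1,2]]
def tri(f1,p1,f2,p2):
    o1,d1=ray(f1,p1);o2,d2=ray(f2,p2)
    s=np.linalg.lstsq(np.c_[d1,-d2],o2-o1,rcond=None)[0]
    a,b=o1+s[0]*d1,o2+s[1]*d2;return (a+b)/2,np.linalg.norm(a-b)
Z=dict(bar_center=.076,zero_mark=.04,index_line=.04,post_top=.079,lever_pivot=.031)
def look():
    fs={c:viewer.grab_frame(c) for c in("scene","top")};r={}
    for l in Z:
        px={}
        for c in fs:
            m=spotter.landmark_of(c,l)
            if m and m[0]["conf"]>.3:
                px[c]=m[0]["position"];print(l,c,round(m[0]["conf"],2),np.round(px[c],1),np.round(atz(fs[c],px[c],Z[l])*1000,1))
        if len(px)==2:
            t,e=tri(fs["scene"],px["scene"],fs["top"],px["top"]);print("   tri",np.round(t*1000,1),"gap",round(e*1000,1))
        r[l]=px
    return fs,r
E
python3 - <<'E'
from h import *
s=robot.state();print({k:np.round(v,3) for k,v in s.items()})
fs,r=look()
a=np.hstack([fs["scene"]["frame"],fs["top"]["frame"]])
for c in fs: cv2.imwrite(f"pics/{c}0.png",fs[c]["frame"]);print(np.round(fs[c]["pose"],3).tolist())
E
```

```text
pics
{'t': np.float64(0.0), 'q': array([-1.371,  0.053,  1.402,  0.   ,  1.689, -0.07 ]), 'dq': array([ 0.001, -0.002, -0.001, -0.   , -0.001,  0.   ]), 'joint_torque': array([-0.0000e+00, -3.8167e+01, -3.6019e+01, -0.0000e+00,  6.0000e-03,
        0.0000e+00]), 'tool_pos': array([ 0.14 , -0.506,  0.23 ]), 'ee_rot': array([-0.001,  0.796, -0.606, -0.001]), 'wrist_force': array([ 1.113,  0.628, -0.399]), 'moment': array([0.059, 0.017, 0.011]), 'opening': np.float64(0.085)}
bar_center scene 0.77 [237.1 217.9] [551.7  80.8  76. ]
bar_center top 0.65 [236.4 193.5] [558.4  65.6  76. ]
   tri [560.1  67.   63.4] gap 0.9
zero_mark top 0.89 [234.  171.2] [635.8  76.8  40. ]
index_line scene 0.58 [255.  235.4] [482.9  90.   40. ]
index_line top 0.93 [227.5 218.2] [481.5  98.5  40. ]
   tri [480.2  97.2  46.7] gap 2.4
post_top scene 0.61 [284.3 193.6] [ 478.9 -107.7   79. ]
post_top top 0.72 [289.2 218.6] [477.2 -99.9  79. ]
   tri [ 476.3 -100.    84.5] gap 1.6
lever_pivot scene 0.86 [262.4 210.1] [530.1 -46.3  31. ]
lever_pivot top 0.71 [274.5 207.8] [514.2 -54.9  31. ]
   tri [522.4 -50.9  30. ] gap 18.0
[[-0.869, 0.267, -0.416, 0.06], [-0.494, -0.49, 0.718, 0.837], [-0.012, 0.829, 0.558, 0.776], [0.0, 0.0, 0.0, 1.0]]
[[-0.009, 0.996, -0.093, 0.449], [-0.999, -0.013, -0.035, -0.044], [-0.036, 0.093, 0.995, 1.205], [0.0, 0.0, 0.0, 1.0]]
```

```bash
python3 - <<'E'
import cv2
a=cv2.imread("pics/top0.png")[120:270,160:360];cv2.imwrite("pics/t0c.png",cv2.resize(a,None,fx=4,fy=4,interpolation=cv2.INTER_CUBIC))
a=cv2.imread("pics/scene0.png");cv2.imwrite("pics/s0c.png",cv2.resize(a[120:320,160:360],None,fx=3,fy=3,interpolation=cv2.INTER_CUBIC))
E
```

```text
(no output)
```

View pics/t0c.png

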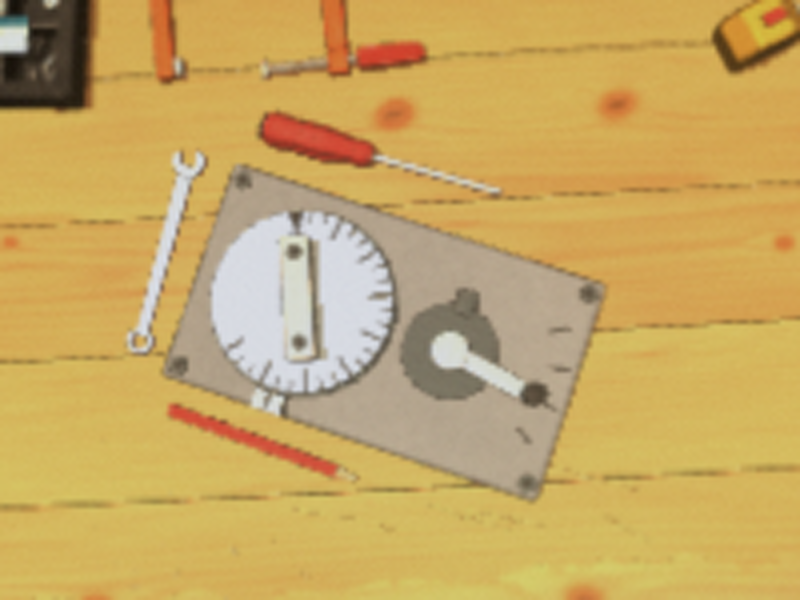

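View pics/s0c.png

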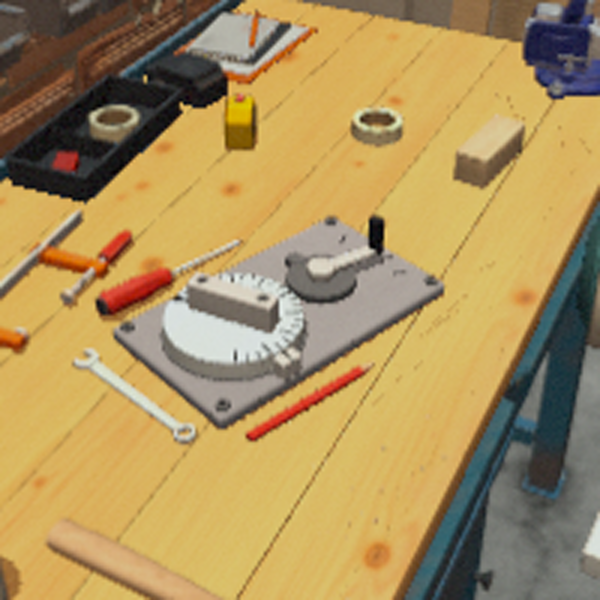

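The top crop shows the base with its dial at about (303,302), the wedge pointing up at (296,218), and the index at (268,400). The lever points at the second mark from the bottom, post at (533,393), so it is in notch 1. The scene crop agrees: the lever is at (375,230) and the pencil, spanner and screwdriver lie clear of the base. Next I'll fit the base pose from the corners and landmarks.

```bash
cat > fit.py <<'E'
from h import *
from scipy.optimize import least_squares
B=np.array([[95,95,18],[95,-235,18],[-95,-235,18],[-95,95,18],[-79,0,40],[0,0,76],[0,-128,31]])/1000
def T(p,b):
    c,s=np.cos(p[2]),np.sin(p[2]);b=np.atleast_2d(b)
    return np.c_[p[0]+c*b[:,0]-s*b[:,1],p[1]+s*b[:,0]+c*b[:,1],b[:,2]]
def state(p,fs,r,pr=True):
    out={}
    for c in fs:
        if "zero_mark" in r and c in r["zero_mark"]:
            v=atz(fs[c],r["zero_mark"][c],.04)[:2]-p[:2];out[c,"dial"]=np.degrees(np.arctan2(v[1],v[0])-p[2]-np.pi)%360,round(np.hypot(*v)*1000,1)
        if c in r["post_top"]:
            v=atz(fs[c],r["post_top"][c],.079)[:2]-T(p,[[0,-.128,0]])[0,:2];out[c,"lever"]=(np.degrees(np.arctan2(v[1],v[0])-p[2])+120)%360,round(np.hypot(*v)*1000,1)
    print(out)
E
python3 - <<'E'
from fit import *
fs,r=look()
t=np.array([[240,165],[605,285],[540,500],[163,375]])/4+[160,120]-.4
s=np.array([[330,220],[443,290],[220,425],[115,333]])/3+[160,120]-.3
# scene order: far-right.. (95,-235),(-95,-235),(-95,95),(95,95)
s=s[[3,0,1,2]]
obs={"top":t,"scene":s}
def res(p,cams):
    o=[]
    for c in cams:
        W=T(p,B)
        for i in range(4):o.append(proj(fs[c],W[i])-obs[c][i])
        for i,l in((4,"index_line"),(5,"bar_center"),(6,"lever_pivot")):
            if c in r[l]:o.append(proj(fs[c],W[i])-r[l][c])
    return np.array(o)
for cams in(["top"],["scene"],["top","scene"]):
    q=least_squares(lambda p:res(p,cams).ravel(),[.55,.07,-.3],loss="soft_l1")
    print(cams,np.round(q.x,4),np.degrees(q.x[2]));print(np.round(q.fun.reshape(-1,2),1).tolist());state(q.x,fs,r)
E
```

```text
bar_center scene 0.61 [235.8 215.3] [562.2  71.4  76. ]
bar_center top 0.78 [238.9 195.6] [551.6  57.7  76. ]
   tri [559.2  62.   69.7] gap 15.6
zero_mark scene 0.96 [217.  218.8] [632.1  77.5  40. ]
zero_mark top 0.75 [233.3 172.1] [632.9  79.1  40. ]
   tri [632.1  78.7  40.9] gap 1.4
index_line scene 0.75 [254.9 235.5] [483.   90.5  40. ]
index_line top 0.75 [228.5 217. ] [485.4  95.2  40. ]
   tri [483.4  94.   42.7] gap 4.2
post_top scene 0.6 [283.7 192.2] [ 484.4 -114.5   79. ]
post_top top 0.44 [290.6 218. ] [ 479.  -104.3   79. ]
   tri [ 479.1 -103.7   87. ] gap 0.8
lever_pivot scene 0.58 [265.4 208.4] [525.7 -59.8  31. ]
lever_pivot top 0.77 [272.8 205.8] [520.8 -49.4  31. ]
   tri [520.3 -49.3  39.7] gap 0.0
['top'] [ 0.5578  0.0707 -0.3312] -18.973868562707697
[[-0.5, -0.9], [1.8, -0.5], [0.4, 0.5], [0.3, 0.1], [-0.4, 0.7], [-4.1, -1.9], [0.3, 1.4]]
{('scene', 'dial'): (np.float64(204.19883505134365), np.float64(74.7)), ('scene', 'lever'): (np.float64(22.6028455042768), np.float64(71.6)), ('top', 'dial'): (np.float64(205.3646377644866), np.float64(75.5)), ('top', 'lever'
[... 309 characters left out ...]
73479199818917), np.float64(75.6)), ('top', 'dial'): (np.float64(201.1144825793288), np.float64(76.8)), ('top', 'lever'): (np.float64(16.834020817439225), np.float64(69.1))}
['top', 'scene'] [ 0.5578  0.0717 -0.3278] -18.783047816932125
[[-0.9, -0.8], [1.5, -0.7], [0.3, 0.3], [0.0, 0.2], [-0.6, 0.7], [-4.4, -1.9], [0.1, 1.3], [-1.7, -1.8], [-0.1, -2.3], [0.8, -3.0], [0.3, -1.8], [-1.1, 1.2], [1.1, 0.5], [1.0, 2.3]]
{('scene', 'dial'): (np.float64(203.2647231519851), np.float64(74.5)), ('scene', 'lever'): (np.float64(22.399669112943613), np.float64(72.6)), ('top', 'dial'): (np.float64(204.44097985930188), np.float64(75.4)), ('top', 'lever'): (np.float64(14.336171322419219), np.float64(66.5))}
```

```bash
cat > cloud.py <<'E'
from h import *
def cloud(f):
    K=np.array(f["camera_matrix"]);v,u=np.mgrid[0:384,0:512]
    px=np.stack([u,v],-1).reshape(-1,1,2).astype(np.float64)
    n=cv2.undistortPoints(px,K,np.array([f["k1"],0,0,0,0.])).reshape(384,512,2)
    z=f["z_map"];P=np.array(f["pose"])
    return np.stack([n[...,0]*z,-n[...,1]*z,-z],-1)@P[:3,:3].T+P[:3,3]
E
python3 - <<'E'
from cloud import *
for c in("top","scene"):
    f=viewer.grab_frame(c);w=cloud(f)
    for nm,ctr,rad,lo,hi in(("bar",(.558,.071),.075,.064,.09),("disc",(.558,.071),.09,.033,.05),("base",(.535,0),.25,.01,.026),("post",(.48,-.104),.05,.055,.095)):
        m=(np.hypot(w[...,0]-ctr[0],w[...,1]-ctr[1])<rad)&(w[...,2]>lo)&(w[...,2]<hi)&(f["z_map"]>0)
        p=w[m]
        if len(p)<5: print(c,nm,len(p));continue
        b=(p[:,:2]*1000).astype(np.float32)
        print(c,nm,len(p),"z",np.round(np.percentile(p[:,2]*1000,[10,50,90])),"mean",b.mean(0).round(1),"rect",np.round(np.r_[cv2.minAreaRect(b)[0],cv2.minAreaRect(b)[1],cv2.minAreaRect(b)[2]],1), "circ",np.round(np.r_[cv2.minEnclosingCircle(b)[0],cv2.minEnclosingCircle(b)[1]],1))
E
```

```text
top bar 240 z [72. 76. 78.] mean [557.1  73.3] rect [557.5  73.8  97.5  24.2   3.3] circ [557.5  73.7  49.7]
top disc 1392 z [37. 39. 42.] mean [555.4  73.8] rect [557.5  74.  148.9 148.7  21.7] circ [550.1  68.6  83.9]
top base 3750 z [14. 17. 21.] mean [543.4 -12.5] rect [598.3   9.1 377.5 368.1  77.5] circ [572.5   3.8 214.7]
top post 26 z [73. 78. 80.] mean [ 478.7 -112.2] rect [ 479.  -112.5   17.7   12.7   89.8] circ [ 479.2 -112.5    8.8]
scene bar 227 z [68. 76. 79.] mean [552.3  77.3] rect [555.8  73.4 100.   28.4   3. ] circ [555.4  76.1  50.2]
scene disc 864 z [39. 42. 44.] mean [546.1  90.7] rect [557.4  74.6 147.  151.   28.5] circ [551.3  76.5  81.3]
scene base 2378 z [15. 19. 22.] mean [536.6  23.3] rect [594.8  11.7 386.9 368.4  70. ] circ [567.3  13.2 214.7]
scene post 40 z [59. 72. 81.] mean [ 476.5 -108.8] rect [ 477.1 -109.8   15.1   14.4   20.6] circ [ 478.1 -110.3    9.3]
```

```bash
cat > plan.py <<'E'
import sys,numpy as np
from plant import robot
def go(x,y,z,yaw=None):
    s=robot.state();w,a,b,c=s["ee_rot"];p=s["tool_pos"]*1000
    th=np.arctan2(2*(a*b+w*c),1-2*(b*b+c*c));d=np.array([x,y,z])-p
    print("t %.1f"%s["t"],"pos",p.round(1),"yaw %.2f"%np.degrees(th),"open %.1f"%(s["opening"]*1000),"F",np.round(s["wrist_force"],1),"q6 %.2f"%s["q"][5])
    t2=th if yaw is None else np.radians(yaw)
    print(" twist %.4f"%-((t2-th+np.pi)%(2*np.pi)-np.pi)," after twist: dx %.1f dy %.1f dz %.1f"%(d[0]*np.cos(t2)+d[1]*np.sin(t2),d[0]*np.sin(t2)-d[1]*np.cos(t2),-d[2]),"dist %.0f"%np.linalg.norm(d[:2]))
if __name__=="__main__": go(*map(float,sys.argv[1:]))
E
R='{"twist":-0.131}'; python3 -m pendant '[{"twist":-0.131},{"twist":-0.131},{"twist":-0.131},{"twist":-0.131},{"twist":-0.131}]' ; python3 plan.py 479 -112.5 150 -29.5
```

```text
t 1.3 pos [ 140.  -506.   231.3] yaw -74.54 open 85.3 F [ 0.5 -0.3 -0.1] q6 -0.07
 twist -0.7861  after twist: dx 101.3 dy -509.4 dz 81.3 dist 519$[0]: bad value
```

```bash
python3 -m pendant '[{"dx":0,"dy":0,"dz":0,"twist":-0.131},{"dx":0,"dy":0,"dz":0,"twist":-0.131},{"dx":0,"dy":0,"dz":0,"twist":-0.131},{"dx":0,"dy":0,"dz":0,"twist":-0.131},{"dx":0,"dy":0,"dz":0,"twist":-0.131}]' ; python3 plan.py 479 -112.5 150 -29.5
```

```text
t: 1.8
tool_pos: [0.14, -0.506, 0.2313]
ee_rot: [0.0, 0.952, -0.306, 0.0]
wrist_force: [0.6, 0.2, 0.2]
opening: 0.0851
t 1.8 pos [ 140.  -506.   231.3] yaw -35.65 open 85.1 F [0.6 0.2 0.2] q6 -0.75
 twist -0.1074  after twist: dx 101.3 dy -509.4 dz 81.3 dist 519
```

```bash
python3 -m pendant '[{"dx":0,"dy":0,"dz":0,"twist":-0.107},{"dx":9,"dy":-46,"dz":6,"twist":0},{"dx":9,"dy":-46,"dz":6,"twist":0},{"dx":9,"dy":-46,"dz":6,"twist":0},{"dx":9,"dy":-46,"dz":6,"twist":0}]' >/dev/null; python3 -m pendant '[{"dx":9,"dy":-46,"dz":6,"twist":0},{"dx":9,"dy":-46,"dz":6,"twist":0},{"dx":9,"dy":-46,"dz":6,"twist":0},{"dx":9,"dy":-46,"dz":6,"twist":0},{"dx":9,"dy":-46,"dz":6,"twist":0}]'; python3 plan.py 479 -112.5 130 -29.5
```

```text
t: 2.8
tool_pos: [0.4185, -0.176, 0.176]
ee_rot: [0.002, 0.967, -0.256, 0.002]
wrist_force: [0.2, -0.5, 0.6]
opening: 0.0855
t 2.8 pos [ 418.5 -176.   176. ] yaw -29.61 open 85.5 F [ 0.2 -0.5  0.6] q6 0.04
 twist -0.0020  after twist: dx 21.4 dy -85.1 dz 46.0 dist 88
```

```bash
python3 -m pendant '[{"dx":11,"dy":-42,"dz":0,"twist":0},{"dx":10,"dy":-43,"dz":0,"twist":0},{"dx":0,"dy":0,"dz":36,"twist":0},{"dx":0,"dy":0,"dz":10,"twist":0},{"dx":0,"dy":0,"dz":0,"twist":0}]' >/dev/null; python3 plan.py 479 -112.5 48 -29.5
```

```text
t 3.3 pos [ 483.9 -104.1  129.1] yaw -29.11 open 85.5 F [-0.1 -0.6 -0.1] q6 0.22
 twist 0.0067  after twist: dx -0.1 dy 9.7 dz 81.1 dist 10
```

```bash
python3 - <<'E'
from h import *
f=viewer.grab_frame("scene");cv2.imwrite("pics/s1.png",cv2.resize(f["frame"][110:260,180:380],None,fx=3,fy=3,interpolation=cv2.INTER_CUBIC))
E
```

```text
(no output)
```

View pics/s1.png

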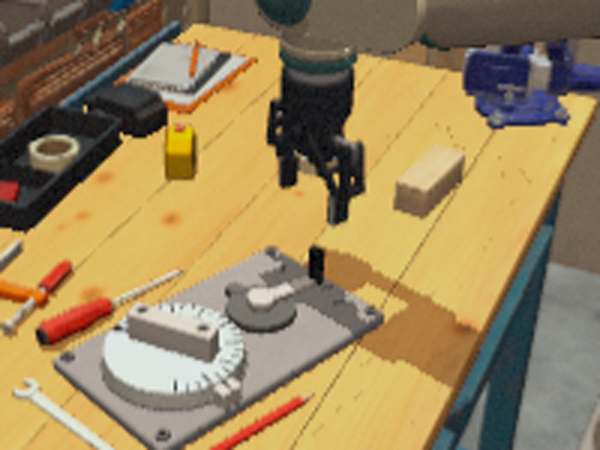

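The jaws (tips at (287,180) and (338,215)) hang open above and either side of the post at (316,262), and nothing else is near. I'll centre and lower.

```bash
python3 -m pendant '[{"dx":0,"dy":9.5,"dz":0,"twist":0},{"dx":0,"dy":0,"dz":30,"twist":0},{"dx":0,"dy":0,"dz":30,"twist":0},{"dx":0,"dy":0,"dz":18,"twist":0},{"dx":0,"dy":0,"dz":0,"twist":0}]' >/dev/null; python3 plan.py 479 -112.5 48 -29.5
```

```text
t 3.9 pos [ 481.1 -120.7   57.7] yaw -29.57 open 85.3 F [0.4 0.2 0.5] q6 0.20
 twist -0.0012  after twist: dx -5.9 dy -6.1 dz 9.7 dist 8
```

```bash
python3 -m pendant '[{"dx":-5,"dy":-5,"dz":7,"twist":0},{"dx":0,"dy":0,"dz":0,"twist":0}]' >/dev/null; python3 plan.py 479 -112.5 48 -29.5; python3 -m pendant '[{"dx":0,"dy":0,"dz":0,"twist":0},{"dx":0,"dy":0,"dz":0,"twist":0},{"dx":0,"dy":0,"dz":0,"twist":0},{"dx":0,"dy":0,"dz":0,"twist":0},{"dx":0,"dy":0,"dz":0,"twist":0}]' 10; python3 plan.py 479 -112.5 48 -29.5
```

```text
t 4.0 pos [ 480.  -115.4   53.1] yaw -29.72 open 85.4 F [0.2 0.1 0.4] q6 0.21
 twist -0.0038  after twist: dx -2.3 dy -2.1 dz 5.1 dist 3
t: 4.55
tool_pos: [0.4805, -0.1157, 0.057]
ee_rot: [0.003, 0.967, -0.256, 0.013]
wrist_force: [-6.5, 2.7, 9.4]
opening: 0.0161
t 4.5 pos [ 480.5 -115.7   57. ] yaw -29.69 open 16.1 F [-6.5  2.7  9.4] q6 0.21
 twist -0.0033  after twist: dx -2.9 dy -2.1 dz 9.0 dist 4
```

```bash
python3 -m pendant '[{"dx":-7,"dy":0,"dz":0,"twist":0.087},{"dx":-7,"dy":0,"dz":0,"twist":0.087},{"dx":-7,"dy":0,"dz":0,"twist":0.087},{"dx":-7,"dy":0,"dz":0,"twist":0.087},{"dx":0,"dy":0,"dz":0,"twist":0}]'; python3 plan.py 459 -96.5 53 -49.1
```

```text
t: 5.05
tool_pos: [0.4645, -0.1032, 0.0573]
ee_rot: [0.001, 0.904, -0.426, 0.024]
wrist_force: [-1.4, 3.7, 3.6]
opening: 0.0159
t 5.0 pos [ 464.5 -103.2   57.3] yaw -50.46 open 15.9 F [-1.4  3.7  3.6] q6 0.59
 twist -0.0237  after twist: dx -8.7 dy -0.2 dz 4.3 dist 9
```

```bash
python3 -m pendant '[{"dx":-5,"dy":0,"dz":0,"twist":-0.02},{"dx":-4,"dy":0,"dz":0,"twist":0},{"dx":0,"dy":0,"dz":0,"twist":0},{"dx":0,"dy":0,"dz":0,"twist":0}]'; python3 plan.py 459 -96.5 53 -49.1
```

```text
t: 5.45
tool_pos: [0.4598, -0.0967, 0.0576]
ee_rot: [0.001, 0.909, -0.417, 0.027]
wrist_force: [2.0, -1.9, -0.2]
opening: 0.0157
t 5.5 pos [459.8 -96.7  57.6] yaw -49.31 open 15.7 F [ 2.  -1.9 -0.2] q6 0.58
 twist -0.0037  after twist: dx -0.7 dy 0.4 dz 4.6 dist 1
```

```bash
python3 -m pendant '[{"dx":0,"dy":0,"dz":0,"twist":0},{"dx":0,"dy":0,"dz":0,"twist":0},{"dx":0,"dy":0,"dz":0,"twist":0},{"dx":0,"dy":0,"dz":-5,"twist":0},{"dx":0,"dy":0,"dz":-40,"twist":0}]' 85; python3 -m pendant '[{"dx":0,"dy":0,"dz":-45,"twist":-0.14},{"dx":0,"dy":0,"dz":-20,"twist":-0.14},{"dx":0,"dy":0,"dz":0,"twist":-0.14},{"dx":0,"dy":0,"dz":0,"twist":-0.14},{"dx":0,"dy":0,"dz":0,"twist":-0.14}]'; python3 plan.py 557.5 73.8 140 93.3
```

```text
t: 5.95
tool_pos: [0.4541, -0.094, 0.0981]
ee_rot: [0.002, 0.909, -0.416, 0.021]
wrist_force: [0.3, 0.5, 0.4]
opening: 0.0847
t: 6.45
tool_pos: [0.4537, -0.0928, 0.1744]
ee_rot: [0.01, 0.997, -0.066, 0.024]
wrist_force: [-0.6, -0.5, -0.1]
opening: 0.0848
t 6.5 pos [453.7 -92.8 174.4] yaw -7.52 open 84.8 F [-0.6 -0.5 -0.1] q6 -0.14
 twist -1.7597  after twist: dx 160.4 dy 113.2 dz 34.4 dist 196
```

```bash
python3 -m pendant '[{"dx":20,"dy":-45,"dz":0,"twist":0},{"dx":20,"dy":-45,"dz":0,"twist":0},{"dx":20,"dy":-45,"dz":0,"twist":0},{"dx":20,"dy":-44,"dz":0,"twist":0},{"dx":0,"dy":0,"dz":0,"twist":-0.14}]'>/dev/null; python3 -m pendant '[{"dx":0,"dy":0,"dz":0,"twist":-0.14},{"dx":0,"dy":0,"dz":0,"twist":-0.14},{"dx":0,"dy":0,"dz":0,"twist":-0.14},{"dx":0,"dy":0,"dz":0,"twist":-0.14},{"dx":0,"dy":0,"dz":0,"twist":-0.14}]'>/dev/null;  python3 -m pendant '[{"dx":0,"dy":0,"dz":0,"twist":-0.14},{"dx":0,"dy":0,"dz":0,"twist":-0.14},{"dx":0,"dy":0,"dz":0,"twist":-0.14},{"dx":0,"dy":0,"dz":0,"twist":-0.14},{"dx":0,"dy":0,"dz":0,"twist":-0.14}]'; python3 plan.py 557.5 73.8 140 93.3
python3 - <<'E'
from cloud import *
f=viewer.grab_frame("top");w=cloud(f)
m=(np.hypot(w[...,0]-.465,w[...,1]+.1)<.06)&(w[...,2]>.055)&(w[...,2]<.095)
b=(w[m][:,:2]*1000).astype(np.float32);print(len(b),b.mean(0) if len(b) else "")
cv2.imwrite("pics/t1.png",cv2.resize(f["frame"][130:260,190:350],None,fx=4,fy=4,interpolation=cv2.INTER_CUBIC))
E
```

```text
t: 7.95
tool_pos: [0.5596, 0.0825, 0.1803]
ee_rot: [0.026, 0.739, 0.673, 0.01]
wrist_force: [0.1, -0.1, -0.1]
opening: 0.0848
t 8.0 pos [559.6  82.5 180.3] yaw 84.56 open 84.8 F [ 0.1 -0.1 -0.1] q6 -1.38
 twist -0.1525  after twist: dx -8.6 dy -2.6 dz 40.3 dist 9
28 [458.81943 -95.29139]
```

View pics/t1.png

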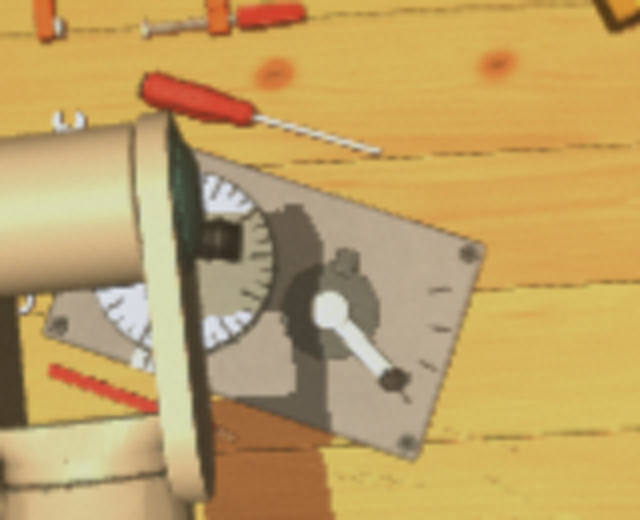

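The lever lies over the mark nearest the robot: post at (393,378) in the crop, measured at (459,-95) mm against (459,-96) expected for free. The tools have not moved. Now the bar.

```bash
python3 -m pendant '[{"dx":0,"dy":0,"dz":0,"twist":-0.14},{"dx":-8.5,"dy":-2.5,"dz":30,"twist":0},{"dx":0,"dy":0,"dz":0,"twist":0}]'>/dev/null; python3 plan.py 557.5 73.8 50 93.3
```

```text
t 8.3 pos [559.2  73.4 151.3] yaw 92.74 open 84.8 F [ 0.1  0.3 -1.6] q6 -1.54
 twist -0.0098  after twist: dx 0.5 dy -1.7 dz 101.3 dist 2
```

```bash
python3 -m pendant '[{"dx":0,"dy":-1,"dz":35,"twist":-0.01},{"dx":0,"dy":0,"dz":30,"twist":0},{"dx":0,"dy":0,"dz":20,"twist":0},{"dx":0,"dy":0,"dz":0,"twist":0}]'>/dev/null; python3 plan.py 557.5 73.8 50 93.3
```

```text
t 8.7 pos [565.4  72.4  70.3] yaw 92.78 open 85.1 F [-0.6  0.1 -0.3] q6 -1.54
 twist -0.0091  after twist: dx 1.8 dy -7.8 dz 20.3 dist 8
```

```bash
python3 -m pendant '[{"dx":1.5,"dy":-9,"dz":12,"twist":-0.009},{"dx":0,"dy":0,"dz":9,"twist":0},{"dx":0,"dy":0,"dz":0,"twist":0}]'>/dev/null; python3 plan.py 557.5 73.8 48 93.3;python3 -m pendant '[{"dx":0,"dy":0,"dz":0,"twist":0},{"dx":0,"dy":0,"dz":0,"twist":0},{"dx":0,"dy":0,"dz":0,"twist":0},{"dx":0,"dy":0,"dz":0,"twist":0},{"dx":0,"dy":0,"dz":0,"twist":0}]' 15; python3 plan.py 557.5 73.8 48 93.3
```

```text
t 9.0 pos [560.2  73.9  53.7] yaw 93.08 open 84.6 F [ 0.5 -0.4  0.2] q6 -1.54
 twist -0.0038  after twist: dx 0.1 dy -2.7 dz 5.7 dist 3
t: 9.5
tool_pos: [0.563, 0.0728, 0.0587]
ee_rot: [0.034, 0.688, 0.725, 0.015]
wrist_force: [-2.2, -7.6, 0.8]
opening: 0.0225
t 9.5 pos [563.   72.8  58.7] yaw 92.94 open 22.5 F [-2.2 -7.6  0.8] q6 -1.54
 twist -0.0063  after twist: dx 1.3 dy -5.5 dz 10.7 dist 6
```

```bash
python3 -m pendant '[{"dx":0,"dy":0,"dz":0,"twist":0},{"dx":0,"dy":0,"dz":0,"twist":0},{"dx":1,"dy":-5,"dz":5,"twist":-0.006},{"dx":0,"dy":-1,"dz":5,"twist":0},{"dx":0,"dy":0,"dz":0,"twist":0}]' 40; python3 plan.py 557.5 73.8 46 93.3
```

```text
t: 10.0
tool_pos: [0.5573, 0.0733, 0.0476]
ee_rot: [0.034, 0.686, 0.727, 0.016]
wrist_force: [0.2, -0.6, 0.1]
opening: 0.0403
t 10.0 pos [557.3  73.3  47.6] yaw 93.30 open 40.3 F [ 0.2 -0.6  0.1] q6 -1.54
 twist -0.0000  after twist: dx 0.4 dy 0.3 dz 1.6 dist 1
```

```bash
python3 -m pendant '[{"dx":0,"dy":0,"dz":0,"twist":0},{"dx":0,"dy":0,"dz":0,"twist":0},{"dx":0,"dy":0,"dz":0,"twist":0},{"dx":0,"dy":0,"dz":0,"twist":0}]' 15; python3 plan.py 557.5 73.8 46 93.3; python3 -m pendant '[{"dx":0,"dy":0,"dz":0,"twist":0.08},{"dx":0,"dy":0,"dz":0,"twist":0.08},{"dx":0,"dy":0,"dz":0,"twist":0.08}]';python3 plan.py 557.5 73.8 48 93.3
```

```text
t: 10.4
tool_pos: [0.5572, 0.0721, 0.0477]
ee_rot: [0.034, 0.686, 0.726, 0.015]
wrist_force: [-1.1, -1.0, 0.1]
opening: 0.0233
t 10.4 pos [557.2  72.1  47.7] yaw 93.18 open 23.3 F [-1.1 -1.   0.1] q6 -1.54
 twist -0.0021  after twist: dx 1.7 dy 0.4 dz 1.7 dist 2
t: 10.7
tool_pos: [0.5572, 0.0724, 0.0478]
ee_rot: [0.032, 0.77, 0.636, 0.019]
wrist_force: [0.3, 2.8, 2.9]
opening: 0.0234
t 10.7 pos [557.2  72.4  47.8] yaw 79.09 open 23.4 F [0.3 2.8 2.9] q6 -1.29
 twist -0.2479  after twist: dx 1.4 dy 0.4 dz -0.2 dist 1
```

```bash
python3 -m pendant '[{"dx":0,"dy":0,"dz":0,"twist":0.12},{"dx":0,"dy":0,"dz":0,"twist":0.12},{"dx":0,"dy":0,"dz":0,"twist":0.12},{"dx":0,"dy":0,"dz":0,"twist":0.12},{"dx":0,"dy":0,"dz":0,"twist":0.12}]'; python3 plan.py 557.5 73.8 48 -49.1
```

```text
t: 11.2
tool_pos: [0.5576, 0.0733, 0.0476]
ee_rot: [0.027, 0.927, 0.373, 0.027]
wrist_force: [5.3, 2.3, 0.5]
opening: 0.0226
t 11.2 pos [557.6  73.3  47.6] yaw 43.89 open 22.6 F [5.3 2.3 0.5] q6 -0.67
 twist 1.6231  after twist: dx -0.4 dy -0.2 dz -0.4 dist 0
```

```bash
python3 -m pendant '[{"dx":0,"dy":0,"dz":0,"twist":0.12},{"dx":0,"dy":0,"dz":0,"twist":0.12},{"dx":0,"dy":0,"dz":0,"twist":0.12},{"dx":0,"dy":0,"dz":0,"twist":0.12},{"dx":0,"dy":0,"dz":0,"twist":0.12}]'; python3 plan.py 557.5 73.8 48 -49.1
```

```text
t: 11.7
tool_pos: [0.5586, 0.0736, 0.0479]
ee_rot: [0.022, 0.996, 0.074, 0.033]
wrist_force: [6.1, 0.5, -3.3]
opening: 0.0231
t 11.7 pos [558.6  73.6  47.9] yaw 8.61 open 23.1 F [ 6.1  0.5 -3.3] q6 -0.05
 twist 1.0072  after twist: dx -0.8 dy 0.7 dz -0.1 dist 1
```

```bash
python3 -m pendant '[{"dx":0,"dy":0,"dz":0,"twist":0.12},{"dx":0,"dy":0,"dz":0,"twist":0.12},{"dx":-1,"dy":0,"dz":0,"twist":0.12},{"dx":0,"dy":0,"dz":0,"twist":0.12},{"dx":0,"dy":0,"dz":0,"twist":0.12}]'>/dev/null; python3 plan.py 557.5 73.8 48 -49.1;python3 -m pendant '[{"dx":0,"dy":0,"dz":0,"twist":0.1},{"dx":0,"dy":0,"dz":0,"twist":0.1},{"dx":0,"dy":0,"dz":0,"twist":0.1},{"dx":0,"dy":0,"dz":0,"twist":0}]'; python3 plan.py 557.5 73.8 48 -49.1
```

```text
t 12.2 pos [559.7  73.7  47.7] yaw -27.05 open 23.1 F [ 7.6 -3.4 -0.4] q6 0.58
 twist 0.3849  after twist: dx -1.5 dy 1.6 dz -0.3 dist 2
t: 12.6
tool_pos: [0.5602, 0.0733, 0.0478]
ee_rot: [0.007, 0.922, -0.384, 0.04]
wrist_force: [5.1, -0.6, 0.4]
opening: 0.0228
t 12.6 pos [560.2  73.3  47.8] yaw -45.23 open 22.8 F [ 5.1 -0.6  0.4] q6 0.89
 twist 0.0675  after twist: dx -2.2 dy 1.7 dz -0.2 dist 3
```

```bash
python3 -m pendant '[{"dx":0,"dy":0,"dz":0,"twist":0.04},{"dx":0,"dy":0,"dz":0,"twist":0.025},{"dx":0,"dy":0,"dz":0,"twist":0}]'>/dev/null; python3 plan.py 557.5 73.8 48 -49.1; python3 -m pendant '[{"dx":0,"dy":0,"dz":0,"twist":0},{"dx":0,"dy":0,"dz":0,"twist":0},{"dx":0,"dy":0,"dz":-10,"twist":0},{"dx":0,"dy":0,"dz":-45,"twist":0},{"dx":0,"dy":0,"dz":-45,"twist":0}]' 60; python3 plan.py 455 -96.5 140 -49.1
```

```text
t 12.9 pos [560.3  73.2  47.8] yaw -49.12 open 23.2 F [ 3.9 -1.7  1.3] q6 0.96
 twist -0.0004  after twist: dx -2.3 dy 1.7 dz -0.2 dist 3
t: 13.4
tool_pos: [0.5498, 0.0775, 0.144]
ee_rot: [0.009, 0.91, -0.413, 0.034]
wrist_force: [0.8, -0.8, -0.2]
opening: 0.0601
t 13.4 pos [549.8  77.5 144. ] yaw -48.88 open 60.1 F [ 0.8 -0.8 -0.2] q6 0.96
 twist 0.0039  after twist: dx 69.4 dy 185.6 dz 4.0 dist 198
```

Move over the lever, then look at the dial.

```bash
python3 -m pendant '[{"dx":17,"dy":46,"dz":-5,"twist":0},{"dx":17,"dy":46,"dz":-5,"twist":0},{"dx":17,"dy":46,"dz":-5,"twist":0},{"dx":17,"dy":46,"dz":-5,"twist":0},{"dx":0,"dy":0,"dz":0,"twist":0}]' 85>/dev/null; python3 plan.py 459 -96 140 -49.1
cat > dial.py <<'E'
from cloud import *
import sys
for c in("top","scene"):
    f=viewer.grab_frame(c);w=cloud(f)
    m=(np.hypot(w[...,0]-.5575,w[...,1]-.0738)<.06)&(w[...,2]>.066)&(w[...,2]<.09)
    b=(w[m][:,:2]*1000).astype(np.float32);print(c,len(b),cv2.minAreaRect(b),"pca",np.degrees(np.arctan2(*np.linalg.svd(b-b.mean(0),full_matrices=False)[2][0][::-1])))
    for l in("zero_mark","index_line"):
        for k in spotter.landmark_of(c,l)[:1]:
            v=atz(f,k["position"],.04)*1000-[557.5,73.8,0];print(c,l,round(k["conf"],2),np.round(k["position"],1),"ang %.1f r %.1f"%(np.degrees(np.arctan2(v[1],v[0])),np.hypot(*v[:2])))
    x0,y0=(195,150) if c=="top" else (195,180)
    o=cv2.resize(f["frame"][y0:y0+84,x0:x0+100],None,fx=6,fy=6,interpolation=cv2.INTER_CUBIC)
    cv2.imwrite(f"pics/d_{c}{sys.argv[1]}.png",o)
E
python3 dial.py 1
```

```text
t: 13.9
tool_pos: [0.4563, -0.0977, 0.1807]
ee_rot: [0.006, 0.911, -0.41, 0.046]
wrist_force: [0.6, 0.0, -0.0]
opening: 0.0602
t 13.9 pos [456.3 -97.7 180.7] yaw -48.52 open 60.2 F [ 0.6  0.  -0. ] q6 0.57
 twist 0.0102  after twist: dx 0.5 dy -3.1 dz 40.7 dist 3
top 239 ((557.7572021484375, 73.7860107421875), (99.5568618774414, 23.96411895751953), 41.041927337646484) pca -138.82971
top zero_mark 0.8 [250.9 211.7] ang -137.1 r 76.0
top index_line 0.73 [226.9 217.8] ang 160.3 r 79.3
scene 225 ((556.2955932617188, 73.81272888183594), (99.15655517578125, 27.197874069213867), 41.914894104003906) pca 41.10608
scene zero_mark 0.74 [259.3 222.2] ang -139.5 r 72.5
scene index_line 0.69 [264.8 252. ] ang 153.8 r 150.9
```

View pics/d_top1.png

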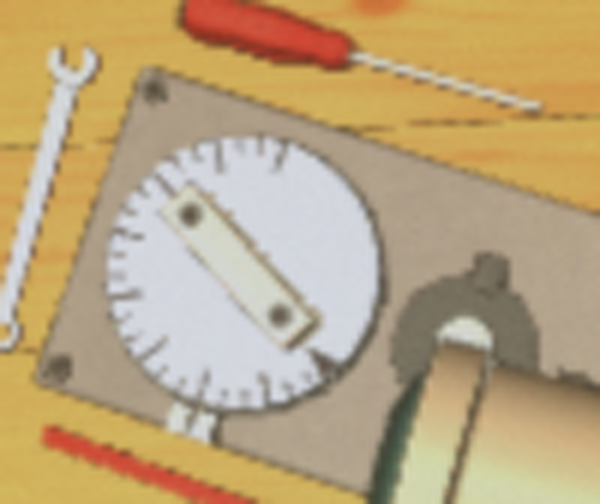

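View pics/d_scene1.png

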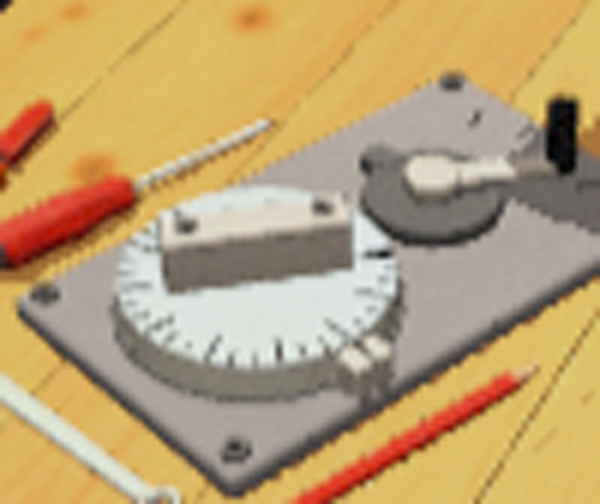

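Top crop: the second long mark after the wedge, at about (204,388), lines up with the index line at (193,422), and the bar lies at 41° in the world, which makes the reading about 60.1 to 60.3. The scene crop agrees, and the lever is still free. Now the lever again.

```bash
python3 -m pendant '[{"dx":0,"dy":0,"dz":40,"twist":0},{"dx":0,"dy":0,"dz":30,"twist":0},{"dx":0,"dy":0,"dz":0,"twist":0}]' >/dev/null; python3 plan.py 459 -96 50 -49.1
```

```text
t 14.5 pos [465.5 -92.7 107.3] yaw -47.73 open 59.8 F [-0.5 -0.6  0.1] q6 0.58
 twist 0.0239  after twist: dx -1.8 dy 7.1 dz 57.3 dist 7
```

```bash
python3 -m pendant '[{"dx":-5,"dy":8,"dz":0,"twist":0.024},{"dx":0,"dy":0,"dz":20,"twist":0},{"dx":0,"dy":0,"dz":0,"twist":0}]' >/dev/null; python3 plan.py 459 -96 50 -49.1
```

```text
t 14.8 pos [458.2 -94.   89.3] yaw -49.10 open 60.3 F [-1.5  0.7  0. ] q6 0.59
 twist -0.0001  after twist: dx 2.1 dy 0.7 dz 39.3 dist 2
```

```bash
python3 -m pendant '[{"dx":-1,"dy":1,"dz":20,"twist":0},{"dx":0,"dy":1,"dz":16,"twist":0},{"dx":0,"dy":0,"dz":0,"twist":0}]' >/dev/null; python3 plan.py 459 -96 50 -49.1
```

```text
t 15.1 pos [461.4 -96.4  59.1] yaw -49.16 open 60.2 F [-1.2  1.   0.3] q6 0.59
 twist -0.0010  after twist: dx -1.9 dy 1.5 dz 9.1 dist 2
```

```bash
python3 -m pendant '[{"dx":-2,"dy":1,"dz":8,"twist":0},{"dx":0,"dy":0,"dz":0,"twist":0}]' >/dev/null; python3 plan.py 459 -96 50 -49.1; python3 -m pendant '[{"dx":0,"dy":0,"dz":0,"twist":0},{"dx":0,"dy":0,"dz":0,"twist":0},{"dx":0,"dy":0,"dz":0,"twist":0},{"dx":0,"dy":0,"dz":0,"twist":0},{"dx":0,"dy":0,"dz":0,"twist":0}]' 10; python3 plan.py 479 -112.5 50 -29.5
```

```text
t 15.3 pos [461.2 -96.1  53.8] yaw -49.19 open 60.0 F [-0.5 -0.3 -0.5] q6 0.59
 twist -0.0015  after twist: dx -1.5 dy 1.6 dz 3.8 dist 2
t: 15.8
tool_pos: [0.462, -0.0959, 0.0564]
ee_rot: [0.003, 0.908, -0.415, 0.052]
wrist_force: [0.9, -1.1, -0.0]
opening: 0.0159
t 15.8 pos [462.  -95.9  56.4] yaw -49.22 open 15.9 F [ 0.9 -1.1 -0. ] q6 0.59
 twist -0.3441  after twist: dx 22.9 dy 6.1 dz 6.4 dist 24
```

```bash
python3 -m pendant '[{"dx":7,"dy":-0.3,"dz":0,"twist":-0.087},{"dx":7,"dy":-0.3,"dz":0,"twist":-0.087},{"dx":7,"dy":-0.3,"dz":0,"twist":-0.087},{"dx":7,"dy":-0.3,"dz":0,"twist":-0.087},{"dx":0,"dy":0,"dz":0,"twist":0}]' ; python3 plan.py 482 -112.5 56 -29.5; python3 plan.py 507 -121 56 -9
```

```text
t: 16.3
tool_pos: [0.4743, -0.1057, 0.0559]
ee_rot: [0.006, 0.969, -0.246, 0.034]
wrist_force: [1.3, -1.4, 0.1]
opening: 0.0164
t 16.3 pos [ 474.3 -105.7   55.9] yaw -28.46 open 16.4 F [ 1.3 -1.4  0.1] q6 0.21
 twist 0.0181  after twist: dx 10.1 dy 2.1 dz -0.1 dist 10
t 16.3 pos [ 474.3 -105.7   55.9] yaw -28.46 open 16.4 F [ 1.3 -1.4  0.1] q6 0.21
 twist -0.3397  after twist: dx 34.7 dy 10.0 dz -0.1 dist 36
```

```bash
python3 -m pendant '[{"dx":6,"dy":1,"dz":0,"twist":0},{"dx":6,"dy":1,"dz":0,"twist":0},{"dx":0,"dy":0,"dz":0,"twist":0}]' ; python3 plan.py 482 -112.5 56 -29.5; python3 -m pendant '[{"dx":6,"dy":0,"dz":0,"twist":-0.08},{"dx":6,"dy":0,"dz":0,"twist":-0.08},{"dx":0,"dy":0,"dz":0,"twist":0}]'; python3 plan.py 507 -121 56 -9
```

```text
t: 16.6
tool_pos: [0.4821, -0.1113, 0.0558]
ee_rot: [0.004, 0.969, -0.247, 0.03]
wrist_force: [-4.3, 0.7, 6.3]
opening: 0.0162
t 16.6 pos [ 482.1 -111.3   55.8] yaw -28.64 open 16.2 F [-4.3  0.7  6.3] q6 0.20
 twist 0.0150  after twist: dx 0.5 dy 1.1 dz -0.2 dist 1
t: 16.9
tool_pos: [0.486, -0.113, 0.0557]
ee_rot: [0.003, 0.985, -0.169, 0.018]
wrist_force: [-4.6, 2.8, 7.3]
opening: 0.0163
t 16.9 pos [ 486.  -113.    55.7] yaw -19.47 open 16.3 F [-4.6  2.8  7.3] q6 0.04
 twist -0.1828  after twist: dx 22.0 dy 4.6 dz -0.3 dist 22
```

```bash
python3 -m pendant '[{"dx":7,"dy":0.5,"dz":0,"twist":-0.04},{"dx":7,"dy":0.5,"dz":0,"twist":-0.04},{"dx":0,"dy":0,"dz":0,"twist":0}]' ; python3 plan.py 507 -121 56 -9; python3 -m pendant '[{"dx":5,"dy":0.5,"dz":0,"twist":-0.04},{"dx":0,"dy":0,"dz":0,"twist":0}]'; python3 plan.py 507 -121 56 -9
```

```text
t: 17.2
tool_pos: [0.4937, -0.1162, 0.0558]
ee_rot: [0.002, 0.991, -0.13, 0.009]
wrist_force: [-4.1, 2.5, 4.0]
opening: 0.0158
t 17.2 pos [ 493.7 -116.2   55.8] yaw -14.92 open 15.8 F [-4.1  2.5  4. ] q6 -0.04
 twist -0.1033  after twist: dx 13.9 dy 2.6 dz -0.2 dist 14
t: 17.4
tool_pos: [0.4981, -0.1179, 0.0559]
ee_rot: [0.002, 0.994, -0.11, 0.008]
wrist_force: [4.4, -2.0, -0.4]
opening: 0.0161
t 17.4 pos [ 498.1 -117.9   55.9] yaw -12.65 open 16.1 F [ 4.4 -2.  -0.4] q6 -0.08
 twist -0.0637  after twist: dx 9.2 dy 1.7 dz -0.1 dist 9
```

```bash
python3 -m pendant '[{"dx":3,"dy":0.5,"dz":0,"twist":-0.03},{"dx":2,"dy":0.3,"dz":0,"twist":-0.03},{"dx":0,"dy":0,"dz":0,"twist":0}]' ; python3 plan.py 504 -121 56 -9; python3 - <<'E'
from cloud import *
f=viewer.grab_frame("scene");w=cloud(f)
cv2.imwrite("pics/s2.png",cv2.resize(f["frame"][150:250,200:330],None,fx=5,fy=5,interpolation=cv2.INTER_CUBIC))
E
```

```text
t: 17.7
tool_pos: [0.5028, -0.1189, 0.0558]
ee_rot: [0.001, 0.997, -0.081, 0.007]
wrist_force: [-1.1, 1.8, 2.3]
opening: 0.0158
t 17.7 pos [ 502.8 -118.9   55.8] yaw -9.32 open 15.8 F [-1.1  1.8  2.3] q6 -0.14
 twist -0.0056  after twist: dx 1.5 dy 1.8 dz -0.2 dist 2
```

Settled at notch 2's expected place with near-zero force. Now I'll release gently, rise straight up and back away toward the start side.

```bash
python3 -m pendant '[{"dx":0,"dy":0,"dz":0,"twist":0},{"dx":0,"dy":0,"dz":0,"twist":0},{"dx":0,"dy":0,"dz":0,"twist":0},{"dx":0,"dy":0,"dz":-20,"twist":0},{"dx":0,"dy":0,"dz":-40,"twist":0}]' 60 >/dev/null; python3 -m pendant '[{"dx":0,"dy":0,"dz":-40,"twist":0},{"dx":0,"dy":0,"dz":-40,"twist":0},{"dx":0,"dy":45,"dz":0,"twist":0},{"dx":0,"dy":45,"dz":0,"twist":0},{"dx":0,"dy":45,"dz":0,"twist":0}]' >/dev/null; python3 -m pendant '[{"dx":0,"dy":45,"dz":0,"twist":0},{"dx":0,"dy":45,"dz":0,"twist":0},{"dx":0,"dy":0,"dz":0,"twist":0},{"dx":0,"dy":0,"dz":0,"twist":0}]'; python3 dial.py 2; python3 - <<'E'
from cloud import *
for c in("top","scene"):
    f=viewer.grab_frame(c);w=cloud(f)
    m=(np.hypot(w[...,0]-.495,w[...,1]+.115)<.06)&(w[...,2]>.055)&(w[...,2]<.095)
    b=(w[m][:,:2]*1000).astype(np.float32);print(c,len(b),cv2.minEnclosingCircle(b) if len(b) else "")
    if c=="top": cv2.imwrite("pics/t3.png",cv2.resize(f["frame"][140:260,190:340],None,fx=5,fy=5,interpolation=cv2.INTER_CUBIC))
E
```

```text
t: 19.15
tool_pos: [0.4614, -0.351, 0.2039]
ee_rot: [0.006, 0.996, -0.085, 0.011]
wrist_force: [-0.1, 0.4, -0.2]
opening: 0.0599
top 238 ((557.87841796875, 73.84754180908203), (100.34748840332031, 23.90151596069336), 40.98045349121094) pca -138.89406
top zero_mark 0.69 [228.2 218.3] ang 163.6 r 79.6
top index_line 0.63 [229.8 218. ] ang 167.2 r 77.3
scene 226 ((556.1915893554688, 74.43550109863281), (99.01420593261719, 27.206459045410156), 43.033042907714844) pca 40.99577
scene zero_mark 0.81 [258.6 217.4] ang -121.1 r 79.5
scene index_line 0.58 [256.2 236.6] ang 166.5 r 82.8
top 29 ((502.39373779296875, -120.69828033447266), 8.685843467712402)
scene 40 ((497.732177734375, -120.48651885986328), 11.41935920715332)
```

View pics/t3.png

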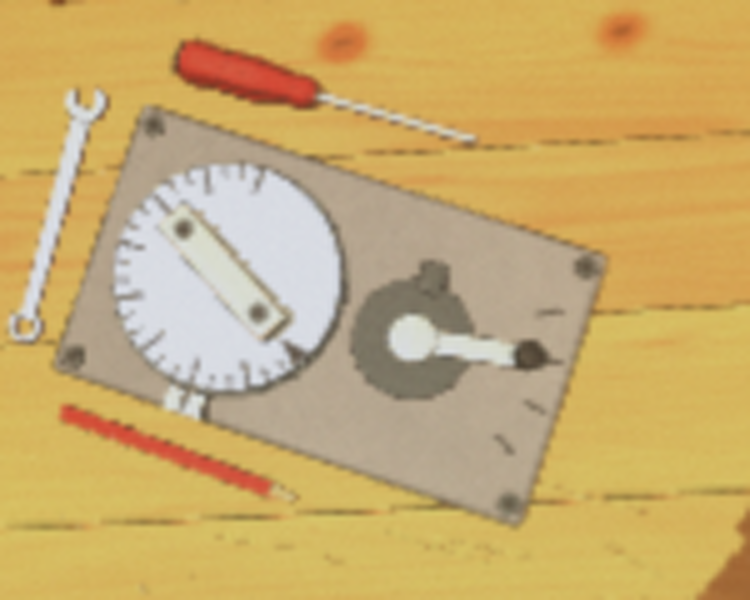

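The final top view shows the lever on the third mark (second notch), post at (530,355) and measured within 1.5 mm of the expected place. The second long mark, at (195,368), runs into the index line at (187,400), and the tools have not moved. Handing in.

```bash
python3 -c "
from plant import robot
print(robot.finish_job())"
```

```text
the job is handed in; nothing more can be done
None
```

I freed the table, turned the dial to 60° and clamped it in the second notch. The job is handed in, and the robot's clock stood at about 20 s of the 72 s allowed.

**What I did:** The lever started in notch 1. I gripped its post and swung it to the free notch. I then turned the fence bar about 142° clockwise in one grasp, clicked the lever to the second notch, let go and backed well clear.

**Last checks:**
- **Dial:** the bar lay at about 41.0° in the world (top depth, both methods, and one scene fit), the same before and after clamping. With the base yaw I measured (about -19.2°), the reading is about 60.2 to 60.4°. In the picture the second long mark meets the index line.
- **Lever:** the post measured (502, -121) mm against (504, -121) expected for the second notch. It sits on the third mark, and I saw no sign of overshoot.
- **Tools and forces:** the screwdriver, spanner and pencil look unmoved in the last picture. The hammer and offcut were outside it, but the arm never went near them. The highest wrist force I read was about 12 N.

**Disagreements:**
- After clamping, one scene-camera rectangle fit gave the bar as 43°, while the other fits from both cameras gave 41°.
- The last zero-mark detections from the network were false: the top camera reported it at the index line, and the scene camera was about 18° off. I ignored both.
- The scene camera put the post about 5 mm off, because it also saw the post's side.
- The tool picked up a tilt of up to about 6° from the grips. It did no harm.

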